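Turn a lantern panel over against the drying board

ROBOT

A 7-joint arm with a two-finger parallel gripper is mounted at the origin on the work surface. World frame = base frame: x ahead of the robot, y to its left, z up, the work surface at z = 0. Lengths are in m, angles in rad, forces in N, time in s.
With the tool pointing down it reaches from about 0.425 to 0.925 m from the base axis. Payload 6.8 kg.
Tool frame: the origin (TCP) lies midway between the tips of the shut fingers; the grasp point (between the pads) lies 19 mm behind it; z points along the fingers, y is the direction in which the jaws open and shut (so a half turn about z gives the same grasp; the last joint's range is limited). The gripper opens to 85 mm and grips with 20 to 120 N. Pads are 22 mm wide; open, the fingers measure 114 mm over their backs; the gripper's body (76 mm by 85 mm) begins 54 mm behind the grasp point. The pads swing forward as they close: fully open they stand 13 mm farther back than shut.
Start: joints at [1.179, 0.477, 0.022, 1.555, -0.011, 1.109, -0.083], TCP at [0.189, -0.648, 0.203] pointing down, gripper open.
Joint ranges: [-2.96, 2.96], [-0.34, 2.1], [-1.41, 1.46], [0.24, 2.44], [-1.37, 4.51], [0.17, 1.92], [-2.96, 2.96]. Speed limits (rad/s): [2.39, 2.39, 3.14, 3.14, 3.14, 3.14, 3.14].

INTERFACE

Orientations are given as a rotation vector (axis times angle).
In Python, from workcell import sensors, get_image, get_calibration, order gives the robot as it stands.
- The arm moves only by the tool jog_arm, never from a script. Its argument "increments" is a list that holds one entry, the list of rows, each a list of 5 numbers: the opening in per cent of the stroke, from 0 (shut) to 100 (fully open), then the shift along the tool's x, y, z in mm, then the turn about the tool's z in rad. A call has 1 to 8 rows; each row shifts and turns the pose as measured when the row begins, along the tool's axes as they then stand; what a row does not reach is not made up. A row lasts 1/8 s, in which the tool goes at most 62.5 mm and 10.7 degrees, less where a joint would pass 70% of its speed; a pose out of reach is approached as far as the arm can. A call is refused whole if a number of a shift passes 62.5 or a number of a turn 0.188, either way. A call with a gripper value outside its range is refused whole. The fingers move at their own pace and stop on an object; "grip_force" is the grip in N (left out, the last holds). Time passes only in rows, so rows that do not move let the fingers close. It gives the time, the measured TCP pose, the force and the opening at its end, in the units of the state.
- sensors.get_obs(): the state, without advancing time (a new reading comes with each control period).
- get_image(name): name is "side" or "top" or "wrist"; returns (picture, depth): 400x640x3 uint8, red, green, blue; 400x640 float32, m along the optical axis (not along the pixel's ray), 0 where there is no reading.
- get_calibration(name): a dict with "mtx" (3x3 intrinsics, pixels), "R" (3x3) and "t" (3): a world point X has camera coordinates R X + t. Camera axes: x right, y down, z forward; pixel columns grow to the right and rows downward; lengths in m; the calibration is good to about 2 mm. A picture is of the moment at which its call begins: read the wrist's pose just before it. get_calibration takes no time and is no camera call; for the wrist camera it gives the pose at the moment of the call.
- order.hand_in(): hands the job in, once; it reports no verdict.
The state is a dict: "clock": time; "joint_pos": joint angles; "joint_vel": joint speeds; "tau": joint torques, N m; "eef_pos": TCP position; "ee_rot": TCP orientation; "ft_force": force on the tool from outside, world axes, zero at the start; "wrist_torque": the same for the moment, N m; "gripper_width": opening from 0.0 (shut) to 1.0 (fully open).
Only numpy, scipy, OpenCV 4.12 (cv2) and the standard library are available. Lean on these libraries where they do the work, as an engineer would, in place of code of your own. Each camera call takes 0.05 s, during which the arm holds its last target.

TASK

Turn the rectangular plywood panel over onto the wooden drying board without picking it up: with the fingertips push it across the table against the board's front edge, tip it up on edge there and push it on over, so that it lies flower side down on the board, cleats up. Then slide it along the board until its long edge sits snug against the batten. Leave the round panel and everything else where they are.

Things in the scene. Friction and masses are not known exactly. Their poses are not given: they have to be found in the camera images.
- panel: loose plywood plate 90 x 120 x 8 mm with a dark paper flower on top; two cleats below, 90 x 14 x 10 mm, along x at y = -50 and +50 mm, hold it 10 mm off the table and leave an 86 mm wide opening between them; 45 to 80 g. Origin: centre, at the cleats' feet; x along the 90 mm side, y the 120 mm side, z out of the flower face (up at the start). Its x starts within 0.2 rad of the board's x, its far edge 10 to 60 mm from the board
- board: fixed wooden board on the table, 180 mm deep (x), 480 mm wide (y), top 18 mm above the table, upright front edge towards the robot. Origin at table height, middle of the front edge; x points away from the robot across the board, y along the edge, z up. A dark batten, 22 mm deep and 15 mm above the board's top, runs along its width; batten's front face at x = 130 mm
- edge_a (a point): middle of the panel's long edge face at its own x = -45 mm, at mid thickness of the 8 mm plate, 14 mm above the cleats' feet (the edge away from the board at the start). Friction is ordinary (about 0.6): with the panel against the board, a fingertip reaching below this edge and pressed on it with 7 to 8 N, then raised, drags it up; from 40 degrees on, pushing alone tips it on
- edge_b (a point): the same on the long edge at the panel's own x = +45 mm (the edge towards the board at the start)
- edge_c (a point): the same on the short edge at the panel's own y = -60 mm
- edge_d (a point): the same on the short edge at the panel's own y = +60 mm
- disc: loose round plywood panel, 92 mm across, 18 mm tall in all, with a dark paper clover on top, lying on the table in front of the other half of the board; origin under its centre. To be left alone
- glue_jar: loose white glue jar, 40 mm across, 55 mm tall, standing on the board near its middle, in front of the batten; origin at its foot. To be left alone
- water_cup: loose clear plastic cup, 76 mm across, 100 mm tall, on the table at the left; origin at its foot. To be left alone
- brush: loose paint brush 200 mm long lying on the table at the right; origin below its middle. To be left alone
- sponge: loose pale block 100 x 65 x 40 mm on the table at the right; origin under its centre. To be left alone
- tape_roll: loose cardboard ring 90 mm across, 24 mm tall, on the table at the left; origin under its centre. To be left alone
Mind the look-alikes: they are no part of the job. Leave any orange or turquoise look-alike of the panel alone.

How it is judged:
On the way:
1. the panel is tipped up on edge at the board's front edge (angle between panel's own z axis and vertical between 1 and 2.2 rad and x of panel in the frame of board between -0.08 and 0.06 m), for 0.05 s.
At the end, for the whole second after the job is handed in: The panel lies at rest, flower side down, flat on the board and wholly on it (centre within 185 mm of the board's middle line), a long edge against the batten: within 6 mm and 4 degrees (angle between panel's own z axis and vertical above 3.05 rad and height (world z) of panel between 0.032 and 0.04 m and x of panel in the frame of board between 0.079 and 0.091 m and y of panel in the frame of board between -0.185 and 0.185 m and angle between the x axis of panel and the x axis of board, either way round below 0.07 rad and linear speed of panel below 0.01 m/s and angular speed of panel below 0.1 rad/s); the robot touches nothing.
It fails at once if the panel is lifted or carried: all its edges are more than 55 mm above the table at once (height (world z) of each of edge_a, edge_b, edge_c, edge_d above 0.055 m).
It fails at once if the round panel or another bystander is moved by more than 15 mm or tipped (distance of any of disc, glue_jar, water_cup, brush, sponge, tape_roll from where it was at the start of the episode above 0.015 m or angle between any of disc, glue_jar, water_cup, sponge, tape_roll's own z axis and vertical above 0.3 rad).
It also fails if it takes over 64 s, if anything falls off the work surface, if the arm or the gripper's body presses on something with over 40 N, if the wrist force passes 120 N, or if a joint passes its speed limit or range.

## Working session

There is one attempt and no reset: what is moved stays moved. The work goes in short steps, Python scripts to look and compute and a tool call to move; the robot and the scene stay as the last step left them, time stands still between calls to the robot, and variables do not carry over. Pictures are saved under pics/ and viewed, and the job is handed in when it is done.

Besides the shell and the picture viewer there is one more tool, called after "Call:" in YAML: its name, and indented under it one key for each argument. jog_arm: Moves the arm, as the interface text tells. Its arguments: {"type":"object","properties":{"increments":{"type":"array","items":{"type":"array","items":{"type":"array","items":{"type":"number"}}}},"grip_force":{"type":"number"}},"required":["increments"]}

```bash
ls; mkdir -p pics
python3 - <<'E'
from workcell import sensors, get_image, get_calibration
import cv2,numpy as np
o=sensors.get_obs();print({k:np.round(v,3) for k,v in o.items()})
for n in ["top","side"]:
    im,d=get_image(n);np.savez(f"pics/{n}0.npz",im=im,d=d);cv2.imwrite(f"pics/{n}0.png",im[:,:,::-1])
    c=get_calibration(n);print(n,c)
E
```

```text
pics
{'clock': np.float64(0.0), 'joint_pos': array([ 1.179,  0.478,  0.022,  1.556, -0.011,  1.109, -0.083]), 'joint_vel': array([ 0.001, -0.001, -0.   , -0.001, -0.001, -0.001, -0.001]), 'tau': array([-0.0000e+00, -5.9645e+01,  1.6080e+00, -2.8119e+01,  1.2000e-02,
        9.0000e-03, -0.0000e+00]), 'eef_pos': array([ 0.189, -0.647,  0.202]), 'ee_rot': array([-3.108e+00, -4.440e-01,  1.000e-03]), 'ft_force': array([ 0.68 , -0.199, -0.595]), 'wrist_torque': array([-0.078, -0.052, -0.013]), 'gripper_width': np.float64(1.001)}
top {'mtx': array([[435.27862998,   0.        , 320.95127497],
       [  0.        , 435.27862998, 202.7028621 ],
       [  0.        ,   0.        ,   1.        ]]), 'R': array([[-0.02979153, -0.99953813,  0.00599882],
       [-0.97221698,  0.02758214, -0.2324508 ],
       [ 0.23217798, -0.01275722, -0.97258966]]), 't': array([0.00728599, 0.47603511, 1.0568656 ])}
side {'mtx': array([[488.77738364,   0.        , 321.73646768],
       [  0.        , 488.77738364, 197.73035624],
       [  0.        ,   0.        ,   1.        ]]), 'R': array([[-0.71996362, -0.69390163,  0.0123657 ],
       [-0.35994311,  0.35810952, -0.86150945],
       [ 0.59337453, -0.62470641, -0.50759094]]), 't': array([0.33391312, 0.21972015, 1.28829304])}
```

View pics/top0.png

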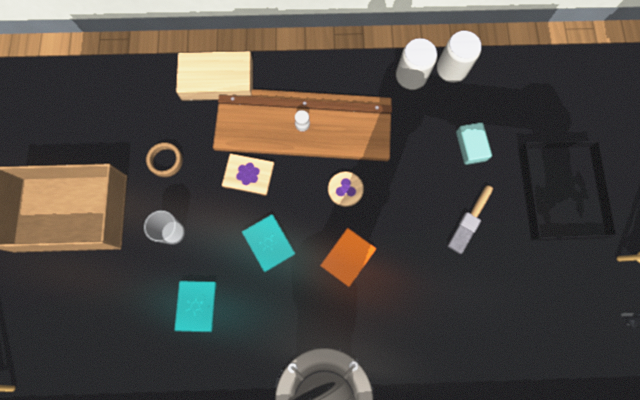

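View pics/side0.png

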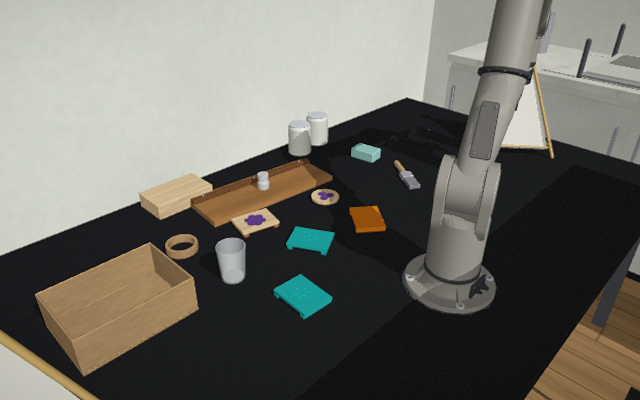

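The panel is at (247,174), flower up, and the board runs from (214,150) to (389,160). Turquoise decoys are at (268,242) and (195,306), an orange one at (348,257), and the disc is at (346,188).

```bash
cat > h.py <<'E'
import numpy as np,cv2
from workcell import sensors,get_image,get_calibration
def ray(n,uv,z,c=None):
    c=c or get_calibration(n);K,R,t=c["mtx"],c["R"],c["t"];o=-R.T@t
    uv=np.atleast_2d(np.asarray(uv,float));d=np.c_[(uv-[K[0,2],K[1,2]])/[K[0,0],K[1,1]],np.ones(len(uv))]@R
    return o+d*((z-o[2])/d[:,2])[:,None]
def cloud(n,d,c=None):
    c=c or get_calibration(n);K,R,t=c["mtx"],c["R"],c["t"]
    v,u=np.mgrid[:400,:640];p=np.stack([(u-K[0,2])/K[0,0]*d,(v-K[1,2])/K[1,1]*d,d],-1)
    return (p-t)@R
def proj(n,X):
    c=get_calibration(n);p=np.atleast_2d(X)@c["R"].T+c["t"];q=p@c["mtx"].T;return q[:,:2]/q[:,2:]
E
python3 - <<'E'
from h import *
f=np.load("pics/top0.npz");im,d=f["im"],f["d"];hsv=cv2.cvtColor(im,cv2.COLOR_RGB2HSV)
P=cloud("top",d)
def rect(u0,u1,v0,v1,z,cond):
    m=np.zeros((400,640),np.uint8);m[v0:v1,u0:u1]=cond[v0:v1,u0:u1]
    m=cv2.morphologyEx(m,cv2.MORPH_CLOSE,np.ones((5,5)))
    cs,_=cv2.findContours(m,0,2);c=max(cs,key=cv2.contourArea)
    w=ray("top",c[:,0],z)[:,:2]; r=cv2.minAreaRect((w*1000).astype(np.float32)); return r,cv2.boxPoints(r),cv2.boundingRect(c)
bright=(im.max(2)>110)
print(hsv[125,260],hsv[105,300],hsv[165,232],hsv[300,100],im[156,300],P[125,260],P[97,280],P[165,232])
# panel by height: 10..25mm
print("panel",rect(205,285,151,200,.018,bright))
print("disc",rect(320,370,165,212,.018,bright))
print("board",rect(200,400,85,165,.018,(hsv[...,1]>90)&(im.max(2)>60)))
# board front top edge : per column lowest brown px
uv=[]
for u in range(222,385,4):
    col=np.where((im[100:163,u].max(1)>95)&(hsv[100:163,u,1]>90))[0]
    uv.append([u,100+col.max()+.5])
uv=np.array(uv);print(uv[::5]);w=ray("top",uv,.018);p=np.polyfit(w[:,1],w[:,0],1);print("front edge",p,np.std(np.polyval(p,w[:,1])-w[:,0]))
cv2.imwrite("pics/z0.png",cv2.resize(im[80:300,150:420,::-1],None,fx=2.9,fy=2.7))
E
```

```text
[ 14 146 195] [ 11 136 103] [ 24  54 247] [45 10 49] [63 52 48] [0.71067779 0.15471693 0.01757489] [0.79155856 0.098499   0.02167686] [0.59714655 0.23019039 0.0161868 ]
panel (((585.0602416992188, 173.81214904785156), (146.74563598632812, 131.39447021484375), 76.7718276977539), array([[504.31635, 117.41963],
       [632.2244 ,  87.35271],
       [665.80414, 230.20467],
       [537.89606, 260.2716 ]], dtype=float32), (221, 151, 64, 45))
disc (((524.0806884765625, -72.583251953125), (91.03782653808594, 94.1842269897461), 88.07708740234375), array([[ 475.48773 , -116.49636 ],
       [ 569.6189  , -119.6567  ],
       [ 572.67365 ,  -28.670143],
       [ 478.54248 ,  -25.509804]], dtype=float32), (328, 171, 35, 35))
board (((711.922607421875, 57.752410888671875), (537.0028076171875, 234.57994079589844), 88.40792846679688), array([[ 587.2181 , -207.38663],
       [ 821.70746, -213.90402],
       [ 836.62714,  322.89145],
       [ 602.13776,  329.40884]], dtype=float32), (200, 85, 192, 80))
[[222.  150.5]
 [242.  156.5]
 [262.  159.5]
 [282.  154.5]
 [302.  155.5]
 [322.  156.5]
 [342.  158.5]
 [362.  158.5]
 [382.  159.5]]
front edge [0.05690392 0.61208866] 0.005757531132443631
```

View pics/z0.png

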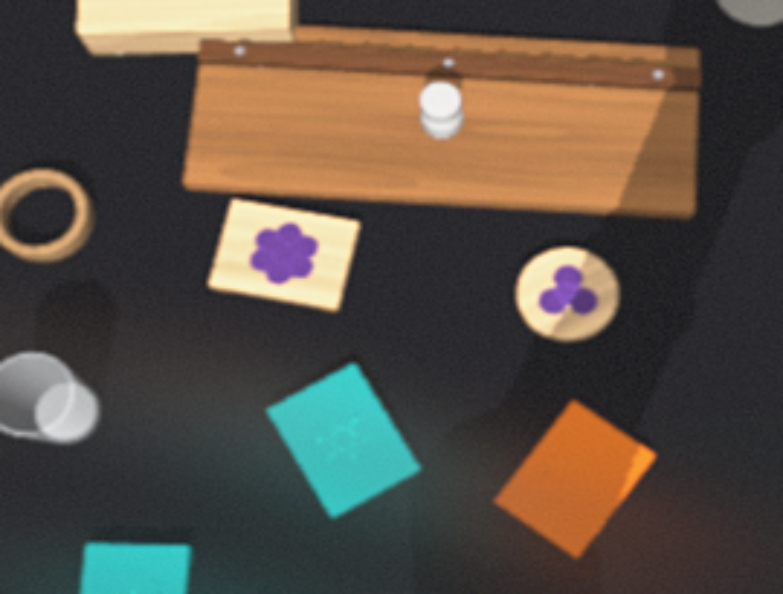

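The zoom shows the panel (corners near (232,198), (360,222), (338,311), (208,287)) 10–25 px from the board edge, with a turquoise plate about 60 px in front of it.

Run:
```python
from h import *
f=np.load("pics/top0.npz");im,d=f["im"],f["d"];hsv=cv2.cvtColor(im,cv2.COLOR_RGB2HSV)
pal=((hsv[...,1]<110)&(im.max(2)>140))|((hsv[...,0]>115)&(hsv[...,0]<150)&(im.max(2)>100))
m=np.zeros((400,640),np.uint8);m[148:200,215:285]=pal[148:200,215:285]
m=cv2.morphologyEx(m,cv2.MORPH_OPEN,np.ones((3,3)));m=cv2.morphologyEx(m,cv2.MORPH_CLOSE,np.ones((5,5)))
cs,_=cv2.findContours(m,0,2);c=max(cs,key=cv2.contourArea)
w=ray("top",c[:,0],.018)[:,:2]*1000;r=cv2.minAreaRect(w.astype(np.float32));print("panel",r,cv2.boxPoints(r))
br=(hsv[...,0]>5)&(hsv[...,0]<22)&(hsv[...,1]>110)&(im.max(2)>70)
uv=[]
for u in list(range(218,226,2))+list(range(285,386,4)):
    col=np.where(br[100:163,u])[0]; uv.append([u,100+col.max()+.5])
w=ray("top",uv,.018);p=np.polyfit(w[:,1],w[:,0],1);print("front",p,np.std(np.polyval(p,w[:,1])-w[:,0]))
# ends
for v in (120,140):
    cc=np.where(br[v,205:400])[0]+205;print(v,ray("top",[[cc.min()-.5,v],[cc.max()+.5,v]],.018))
# turquoise & others at .018
tq=(hsv[...,0]>75)&(hsv[...,0]<100)&(hsv[...,1]>120)&(im.max(2)>120)
m=tq.astype(np.uint8);cs,_=cv2.findContours(m,0,2)
for c in cs:
    if cv2.contourArea(c)>300:
        r=cv2.minAreaRect((ray("top",c[:,0],.018)[:,:2]*1000).astype(np.float32));print("tq",cv2.boxPoints(r))
print("jar",ray("top",[[302,116]],.073),ray("top",[[302,130]],.018))
print("tape",ray("top",[[164,159]],.02),"cup",ray("top",[[153,225]],.1))
```

```text
panel ((571.0763549804688, 187.6544647216797), (124.03134155273438, 95.47371673583984), 77.42607116699219) [[510.98367 137.51846]
 [604.16754 116.73391]
 [631.16907 237.79047]
 [537.98517 258.575  ]]
front [0.08967205 0.61477186] 0.001015136453882647
120 [[ 0.72870825  0.27773949  0.018     ]
 [ 0.71556682 -0.20705573  0.018     ]]
140 [[ 0.6698371   0.28164538  0.018     ]
 [ 0.65661902 -0.2003521   0.018     ]]
tq [[165.7818  273.7452 ]
 [287.14087 266.41342]
 [292.70285 358.4778 ]
 [171.34378 365.8096 ]]
tq [[307.63617  143.86108 ]
 [352.34436   63.650665]
 [459.47058  123.36133 ]
 [414.7624   203.57175 ]]
jar [[0.70883439 0.03669147 0.073     ]] [[0.69254137 0.03901098 0.018     ]]
tape [[0.61798475 0.41308937 0.02      ]] cup [[0.42167305 0.40157017 0.1       ]]
```

```bash
cat >> h.py <<'E'
from scipy.spatial.transform import Rotation as Ro
O=np.array([.6188,.0445,0]);YAW=-.0895
B=Ro.from_euler('z',YAW).as_matrix()
def tool():
    o=sensors.get_obs();R=Ro.from_rotvec(o["ee_rot"]).as_matrix();p=o["eef_pos"]
    b=B.T@(p-O)
    print("t%.2f"%o["clock"],"p",np.round(p*1000,1),"board",np.round(b*1000,1),"toolx yaw",round(np.arctan2(R[1,0],R[0,0]),3),"tilt",np.round(R[:,2],3),"F",np.round(B.T@o["ft_force"],1),"w",o["gripper_width"].round(3))
    return p,R
def goto(world):
    p,R=tool();print("delta tool mm",np.round(R.T@(np.array(world)-p)*1000,1))
def bgoto(b): goto(O+B@(np.array(b)/1000))
E
python3 - <<'E'
from h import *
goto([.45,-.35,.2]);bgoto([-140,138,200])
f=B.T@(np.array([.571,.1877,0])-O);print(f)
E
```

```text
Traceback (most recent call last):
  File "h.py", line 22, in goto
    p,R=tool();print("delta tool mm",np.round(R.T@(np.array(world)-p)*1000,1))
        ~~~~^^
  File "h.py", line 19, in tool
    print("t%.2f"%o["clock"],"p",np.round(p*1000,1),"board",np.round(b*1000,1),"toolx yaw",round(np.arctan2(R[1,0],R[0,0]),3),"tilt",np.round(R[:,2],3),"F",np.round(B.T@o["ft_force"],1),"w",o["gripper_width"].round(3))
                                                                                                                                                                                              ^^^^^^^^^^^^^^^^^^^^^^^^
AttributeError: 'float' object has no attribute 'round'
```

```bash
sed -i 's/o\["gripper_width"\].round(3)/round(float(o["gripper_width"]),3)/' h.py
python3 - <<'E'
from h import *
goto([.45,-.35,.2]);bgoto([-140,138,200])
f=B.T@(np.array([.571,.1877,0])-O);print(f)
E
```

```text
t0.10 p [ 188.8 -647.4  201.6] board [-366.4 -727.6  201.6] toolx yaw 0.284 tilt [-0.001  0.002 -1.   ] F [-0.4 -0.2  0.7] w 0.997
delta tool mm [ 334.  -212.4    1.9]
t0.10 p [ 188.8 -647.4  201.6] board [-366.4 -727.6  201.6] toolx yaw 0.284 tilt [-0.001  0.002 -1.   ] F [-0.4 -0.2  0.7] w 0.997
delta tool mm [ 526.5 -723.4    2.8]
[-0.06040798  0.13835446  0.        ]
```

Call:
jog_arm:
  increments:
    - [[55, 56, -35, 0, 0], [55, 56, -35, 0, 0], [55, 56, -35, 0, 0], [55, 56, -35, 0, 0], [55, 56, -35, 0, 0], [55, 56, -35, 0, 0], [55, 0, 0, 0, 0.18], [55, 0, 0, 0, 0.18]]

```text
clock: 1.1
eef_pos: [0.4423, -0.3604, 0.198]
ee_rot: [-3.134, 0.136, 0.007]
ft_force: [0.8, -0.6, -0.3]
gripper_width: 0.549
```

Run:
```python
from h import *
bgoto([-140,138,200])
```

```text
t1.10 p [ 442.3 -360.4  198. ] board [-139.6 -419.1  198. ] toolx yaw -0.086 tilt [-0.004  0.005 -1.   ] F [ 0.9 -0.5 -0.3] w 0.549
delta tool mm [   1.3 -557.1    0.6]
```

Call:
jog_arm:
  increments:
    - [[55, 0, -62, 0, 0], [55, 0, -62, 0, 0], [55, 0, -62, 0, 0], [55, 0, -62, 0, 0], [55, 0, -62, 0, 0], [55, 0, -62, 0, 0], [55, 0, -62, 0, 0], [55, 0, -62, 0, 0]]

```text
clock: 2.1
eef_pos: [0.4865, 0.135, 0.1983]
ee_rot: [-3.135, 0.155, 0.008]
ft_force: [1.2, -0.9, -0.6]
gripper_width: 0.549
```

Run:
```python
from h import *
bgoto([-140,138,200])
```

```text
t2.10 p [486.5 135.  198.3] board [-139.8   78.3  198.3] toolx yaw -0.099 tilt [-0.005  0.003 -1.   ] F [ 1.3 -0.8 -0.6] w 0.549
delta tool mm [ -0.7 -59.7  -1.6]
```

Call:
jog_arm:
  increments:
    - [[55, 0, -60, 0, -0.01], [55, 0, -2, 60, 0], [55, 0, 0, 60, 0], [55, 0, 0, 40, 0], [55, 0, 0, 10, 0], [55, 0, 0, 0, 0]]

```text
clock: 2.85
eef_pos: [0.4923, 0.2079, 0.0252]
ee_rot: [-3.132, 0.123, 0.004]
ft_force: [-0.7, -0.1, 0.5]
gripper_width: 0.552
```

Run:
```python
from h import *
bgoto([-140,140,5])
im,d=get_image("side");cv2.imwrite("pics/s1.png",cv2.resize(im[120:320,150:400,::-1],None,fx=3,fy=3))
```

```text
t2.85 p [492.3 207.9  25.2] board [-140.6  151.4   25.2] toolx yaw -0.079 tilt [-0.002  0.008 -1.   ] F [-0.7 -0.2  0.5] w 0.552
delta tool mm [ 0.5 11.6 20.1]
```

View pics/s1.png

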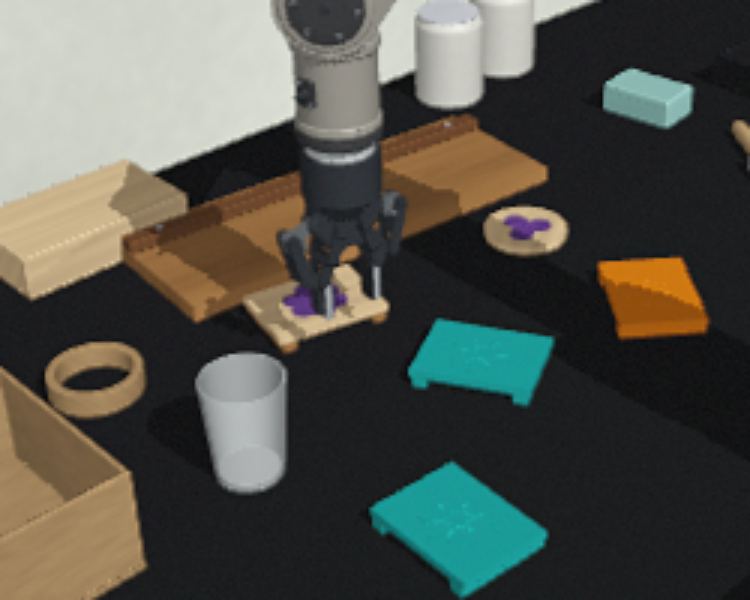

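The fingers stand at the panel's near edge, tips at about (328,312) and (378,293), still above the table and touching nothing.

Call:
jog_arm:
  increments:
    - [[55, 0, 8, 10, 0.01], [55, 0, 0, 6, 0], [55, 0, 0, 2, 0]]

```text
clock: 3.28
eef_pos: [0.4949, 0.2, 0.01]
ee_rot: [-3.128, 0.142, -0.007]
ft_force: [0.8, 0.2, -0.2]
gripper_width: 0.549
```

Run:
```python
from h import *
bgoto([-140,140,5])
c=get_calibration("wrist");im,d=get_image("wrist");cv2.imwrite("pics/w1.png",im[:,:,::-1])
```

```text
t3.27 p [494.9 200.   10. ] board [-137.3  143.8   10. ] toolx yaw -0.091 tilt [ 0.005  0.01  -1.   ] F [ 0.8  0.3 -0.2] w 0.549
delta tool mm [-2.7  3.9  5. ]
```

View pics/w1.png

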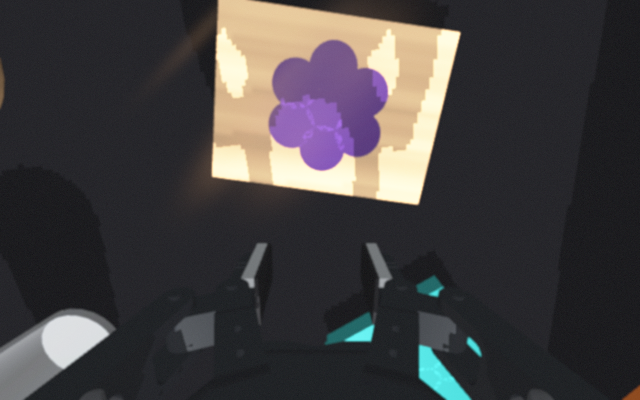

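The wrist view shows the fingertips at (260,245) and (375,245), with the panel's near edge ahead running from (213,178) to (420,205).

Call:
jog_arm:
  increments:
    - [[55, 0, 4, 4, 0], [55, 0, 0, 2, 0], [55, 0, 0, 2, 0], [55, 0, 0, 2, 0]]

```text
clock: 3.82
eef_pos: [0.4948, 0.196, -0.0004]
ee_rot: [-3.128, 0.142, -0.008]
ft_force: [-0.7, 0.2, 0.7]
gripper_width: 0.549
```

Call:
jog_arm:
  increments:
    - [[55, 0, 0, 2, 0], [55, 0, 0, 1.5, 0]]

```text
clock: 4.08
eef_pos: [0.4948, 0.1962, -0.0042]
ee_rot: [-3.128, 0.142, -0.008]
ft_force: [0.4, 0.0, 0.4]
gripper_width: 0.547
```

Call:
jog_arm:
  increments:
    - [[55, 0, 0, 1.5, 0]]

```text
clock: 4.2
eef_pos: [0.4948, 0.1963, -0.0058]
ee_rot: [-3.128, 0.142, -0.007]
ft_force: [-0.1, 0.5, -0.5]
gripper_width: 0.551
```

Call:
jog_arm:
  increments:
    - [[55, 0, 0, 1.5, 0]]

```text
clock: 4.32
eef_pos: [0.4948, 0.1963, -0.0074]
ee_rot: [-3.128, 0.142, -0.008]
ft_force: [-0.3, -0.1, 0.2]
gripper_width: 0.547
```

Call:
jog_arm:
  increments:
    - [[55, 0, 0, 1.2, 0]]

```text
clock: 4.45
eef_pos: [0.4948, 0.1964, -0.0087]
ee_rot: [-3.128, 0.142, -0.007]
ft_force: [0.1, 0.2, -0.5]
gripper_width: 0.548
```

Call:
jog_arm:
  increments:
    - [[55, 0, 0, 1.0, 0]]

```text
clock: 4.58
eef_pos: [0.4948, 0.1964, -0.0097]
ee_rot: [-3.128, 0.142, -0.007]
ft_force: [0.3, 0.2, 0.1]
gripper_width: 0.55
```

Run:
```python
from h import *
tool()
c=get_calibration("wrist");im,d=get_image("wrist");P=cloud("wrist",d,c)
for v in range(235,290,5):
    print(v,[tuple(np.round(P[v,u]*1000).astype(int)) for u in (258,262,266,370,375,380)])
```

```text
t4.58 p [494.8 196.4  -9.7] board [-137.1  140.2   -9.7] toolx yaw -0.091 tilt [ 0.005  0.01  -1.   ] F [0.3 0.2 0.1] w 0.55
235 [(np.int64(502), np.int64(230), np.int64(-1)), (np.int64(502), np.int64(228), np.int64(-2)), (np.int64(502), np.int64(225), np.int64(-2)), (np.int64(496), np.int64(163), np.int64(-3)), (np.int64(496), np.int64(160), np.int64(-2)), (np.int64(496), np.int64(157), np.int64(-2))]
240 [(np.int64(499), np.int64(230), np.int64(-1)), (np.int64(499), np.int64(228), np.int64(-2)), (np.int64(498), np.int64(226), np.int64(-2)), (np.int64(493), np.int64(163), np.int64(-3)), (np.int64(493), np.int64(160), np.int64(-3)), (np.int64(492), np.int64(157), np.int64(-3))]
245 [(np.int64(508), np.int64(224), np.int64(26)), (np.int64(507), np.int64(222), np.int64(26)), (np.int64(507), np.int64(220), np.int64(26)), (np.int64(503), np.int64(168), np.int64(26)), (np.int64(502), np.int64(165), np.int64(24)), (np.int64(489), np.int64(158), np.int64(-2))]
250 [(np.int64(508), np.int64(222), np.int64(32)), (np.int64(507), np.int64(221), np.int64(31)), (np.int64(507), np.int64(219), np.i
[... 1415 characters left out ...]
 (np.int64(498), np.int64(171), np.int64(46)), (np.int64(502), np.int64(170), np.int64(53)), (np.int64(503), np.int64(168), np.int64(55))]
280 [(np.int64(506), np.int64(218), np.int64(57)), (np.int64(502), np.int64(218), np.int64(50)), (np.int64(496), np.int64(219), np.int64(40)), (np.int64(496), np.int64(171), np.int64(46)), (np.int64(502), np.int64(171), np.int64(56)), (np.int64(502), np.int64(169), np.int64(56))]
285 [(np.int64(504), np.int64(218), np.int64(58)), (np.int64(499), np.int64(218), np.int64(49)), (np.int64(494), np.int64(219), np.int64(41)), (np.int64(494), np.int64(172), np.int64(47)), (np.int64(500), np.int64(171), np.int64(56)), (np.int64(500), np.int64(169), np.int64(57))]
```

Run:
```python
from h import *
c=get_calibration("wrist");print(-c["R"].T@c["t"], c["mtx"][0])
im,d=get_image("wrist")
g=im[225:262,245:275];cv2.imwrite("pics/w2.png",cv2.resize(im[215:275,220:420,::-1],None,fx=4,fy=4,interpolation=0))
print(im[232:256,260].max(1), d[232:256,260].round(3))
s,ds=get_image("side");cv2.imwrite("pics/s2.png",cv2.resize(s[190:250,220:300,::-1],None,fx=9,fy=9))
print(proj("side",[[.495,.222,0],[.495,.17,0],[.506,.222,0]]))
```

```text
[0.56585307 0.18740524 0.15967337] [291.25147454   0.         316.16802201]
[ 51  50  50  49  50  49  50  47  47  54  72 104 130 140 139 140 138 138
 139 139 138 139 141 139] [0.174 0.174 0.175 0.174 0.175 0.175 0.175 0.176 0.176 0.176 0.176 0.176
 0.147 0.146 0.145 0.144 0.143 0.141 0.142 0.139 0.138 0.138 0.    0.135]
[[261.96036643 238.72298131]
 [275.22648086 231.65332187]
 [259.55960652 237.20364645]]
```

View pics/w2.png

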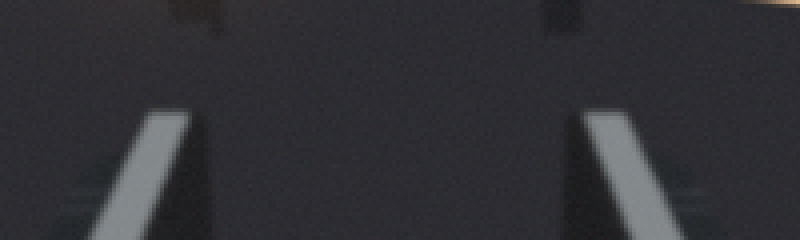

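View pics/s2.png

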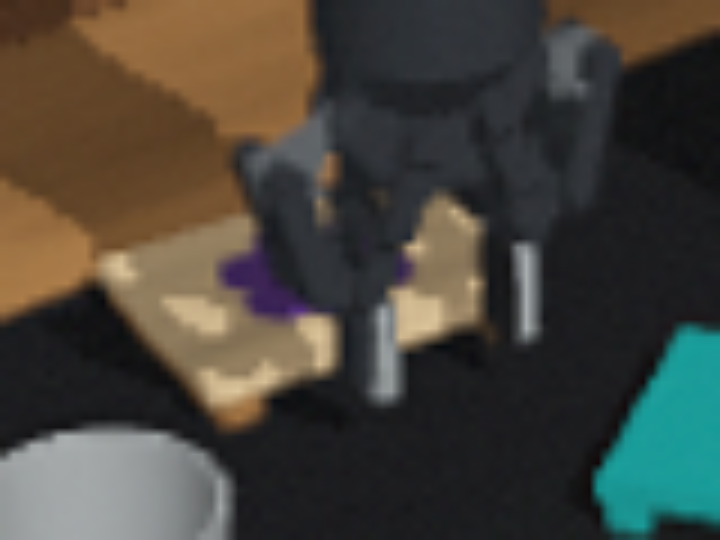

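Both views suggest the tips are still roughly 15 mm above the table, so I'm descending further under force checks.

Call:
jog_arm:
  increments:
    - [[55, 0, 0, 2, 0], [55, 0, 0, 2, 0]]

```text
clock: 4.97
eef_pos: [0.495, 0.1965, -0.0137]
ee_rot: [-3.128, 0.142, -0.008]
ft_force: [-0.2, 0.2, 0.1]
gripper_width: 0.553
```

Call:
jog_arm:
  increments:
    - [[55, 0, 0, 2, 0], [55, 0, 0, 1.5, 0]]

```text
clock: 5.22
eef_pos: [0.4949, 0.1964, -0.0176]
ee_rot: [-3.128, 0.142, -0.008]
ft_force: [0.3, 0.2, 0.1]
gripper_width: 0.549
```

Call:
jog_arm:
  increments:
    - [[55, 0, 0, 2, 0], [55, 0, 0, 1.5, 0]]

```text
clock: 5.48
eef_pos: [0.4949, 0.1965, -0.0214]
ee_rot: [-3.128, 0.142, -0.008]
ft_force: [-0.9, -0.3, 0.5]
gripper_width: 0.553
```

Run:
```python
from h import *
tool()
s,ds=get_image("side");cv2.imwrite("pics/s3.png",cv2.resize(s[190:250,220:300,::-1],None,fx=9,fy=9))
```

```text
t5.47 p [494.9 196.5 -21.4] board [-137.   140.3  -21.4] toolx yaw -0.091 tilt [ 0.005  0.01  -1.   ] F [-0.9 -0.4  0.5] w 0.553
```

View pics/s3.png

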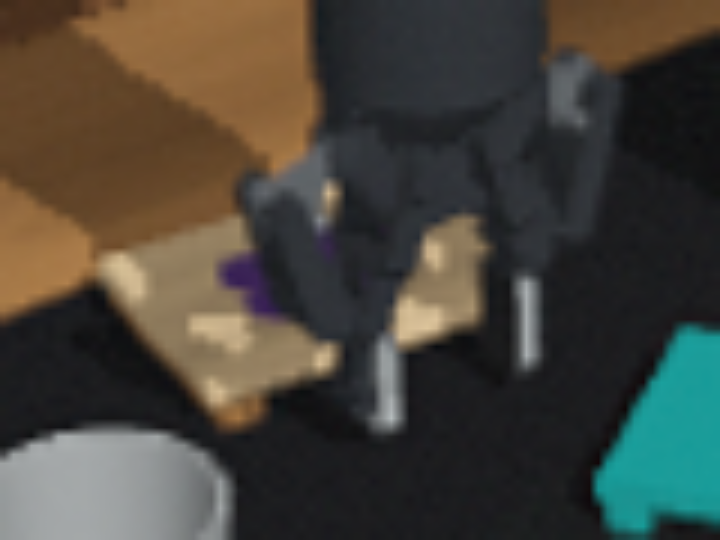

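The tips are lower, at about (385,432) and (527,368), with roughly 5–7 mm left to the table by projection.

Call:
jog_arm:
  increments:
    - [[55, 0, 0, 2, 0], [55, 0, 0, 1.5, 0]]

```text
clock: 5.78
eef_pos: [0.4949, 0.1965, -0.0252]
ee_rot: [-3.128, 0.142, -0.008]
ft_force: [0.0, -0.4, -0.2]
gripper_width: 0.553
```

Call:
jog_arm:
  increments:
    - [[55, 0, 0, 1, 0], [55, 0, 0, 1, 0]]

```text
clock: 6.02
eef_pos: [0.4949, 0.1965, -0.0274]
ee_rot: [-3.128, 0.142, -0.007]
ft_force: [0.8, 0.0, -0.3]
gripper_width: 0.551
```

Call:
jog_arm:
  increments:
    - [[55, 0, 0, 1, 0], [55, 0, 0, 1, 0]]

```text
clock: 6.28
eef_pos: [0.495, 0.1966, -0.0295]
ee_rot: [-3.128, 0.142, -0.008]
ft_force: [0.1, 0.0, 0.4]
gripper_width: 0.552
```

Call:
jog_arm:
  increments:
    - [[55, 0, 0, 1, 0], [55, 0, 0, 1, 0]]

```text
clock: 6.52
eef_pos: [0.495, 0.1966, -0.0311]
ee_rot: [-3.128, 0.142, -0.008]
ft_force: [-3.3, -1.7, 15.6]
gripper_width: 0.551
```

Run:
```python
from h import *
tool()
s,ds=get_image("side");cv2.imwrite("pics/s4.png",cv2.resize(s[190:250,220:300,::-1],None,fx=9,fy=9))
c=get_calibration("wrist");im,d=get_image("wrist");P=cloud("wrist",d,c)
print(im[232:252,260].max(1));print([np.round(P[v,260]*1000) for v in range(236,252,2)])
```

```text
t6.53 p [495.  196.6 -31.1] board [-136.9  140.4  -31.1] toolx yaw -0.091 tilt [ 0.005  0.01  -1.   ] F [-3.1 -2.  15.6] w 0.551
[ 28  28  30  25  27  28  29  29  28  32  52  82 104 113 113 112 113 112
 113 112]
[array([510., 224.,  -1.]), array([509., 224.,  -3.]), array([508., 224.,  -1.]), array([506., 225.,  -3.]), array([508., 223.,   3.]), array([508., 223.,   6.]), array([508., 222.,   9.]), array([508., 222.,  11.])]
```

View pics/s4.png

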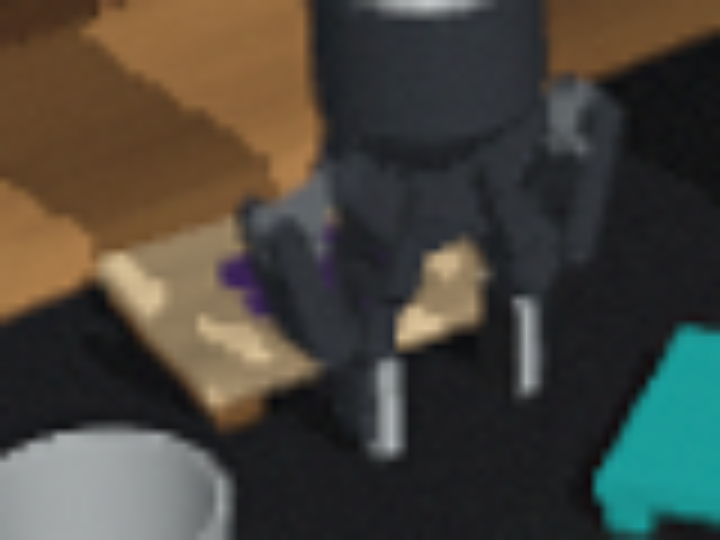

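Contact at TCP z ≈ -30.5 mm, so at this opening the tips sit about 30 mm behind the TCP. I'll raise 3 mm and start the push.

Call:
jog_arm:
  increments:
    - [[55, 0, 0, -3.5, 0], [55, 7, 0, 0, 0], [55, 7, 0, 0, 0], [55, 5, 0, 0, 0], [55, 5, 0, 0, 0], [55, 4, 0, 0, 0]]

```text
clock: 7.38
eef_pos: [0.5247, 0.1936, -0.0275]
ee_rot: [-3.128, 0.142, -0.007]
ft_force: [-0.7, -0.4, -0.2]
gripper_width: 0.545
```

Run:
```python
from h import *
tool()
im,d=get_image("wrist");cv2.imwrite("pics/w5.png",im[:,:,::-1])
```

```text
t7.38 p [524.7 193.6 -27.5] board [-107.1  140.1  -27.5] toolx yaw -0.091 tilt [ 0.005  0.01  -1.   ] F [-0.6 -0.5 -0.2] w 0.545
```

View pics/w5.png

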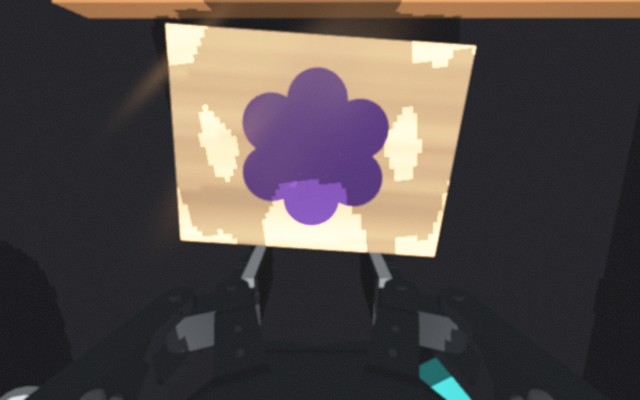

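The panel is nearly square to the tool, its near edge at rows 240–257 and the board front at row 17, so there's still a gap of a few mm. I'll keep pushing.

Call:
jog_arm:
  increments:
    - [[55, 3, 0, 0, 0], [55, 3, 0, 0, 0], [55, 2, 0, 0, 0], [55, 1.5, 0, 0, 0]]

```text
clock: 7.92
eef_pos: [0.5349, 0.1926, -0.0275]
ee_rot: [-3.128, 0.143, -0.007]
ft_force: [-0.6, 0.5, 0.7]
gripper_width: 0.551
```

Call:
jog_arm:
  increments:
    - [[55, 2, 0, 0, 0], [55, 1.5, 0, 0, 0]]

```text
clock: 8.18
eef_pos: [0.5376, 0.1924, -0.0276]
ee_rot: [-3.129, 0.142, -0.004]
ft_force: [-5.1, -0.4, 3.7]
gripper_width: 0.549
```

Run:
```python
from h import *
tool()
im,d=get_image("wrist");cv2.imwrite("pics/w6.png",im[:,:,::-1])
```

```text
t8.18 p [537.6 192.4 -27.6] board [-94.1 140.  -27.6] toolx yaw -0.091 tilt [ 0.003  0.009 -1.   ] F [-5.1 -0.9  3.7] w 0.549
```

View pics/w6.png

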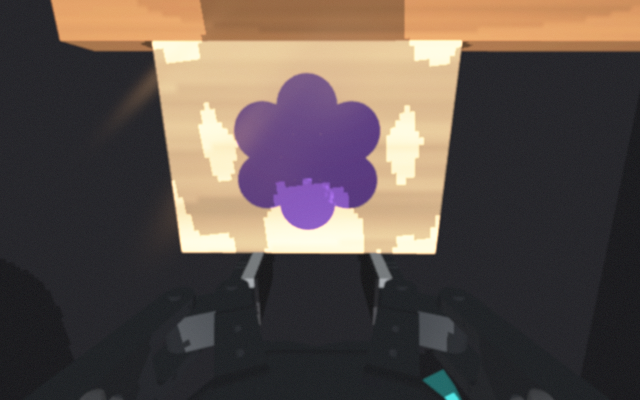

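The panel is flush and square against the board (far edge on the board's edge at row 42, near edge level at row 252), with 5 N on the fingers. Next I'll set the press force.

Call:
jog_arm:
  increments:
    - [[55, 1, 0, 0, 0]]

```text
clock: 8.35
eef_pos: [0.5375, 0.1923, -0.0277]
ee_rot: [-3.129, 0.142, -0.002]
ft_force: [-6.0, 0.3, 4.2]
gripper_width: 0.549
```

Call:
jog_arm:
  increments:
    - [[55, 1.3, 0, 0, 0], [55, 1.3, 0, -3, 0]]

```text
clock: 8.6
eef_pos: [0.5373, 0.1923, -0.0253]
ee_rot: [-3.131, 0.14, 0.005]
ft_force: [-5.5, 2.0, -0.2]
gripper_width: 0.555
```

Call:
jog_arm:
  increments:
    - [[55, 1.8, 0, -3, 0], [55, 1.8, 0, -3, 0]]

```text
clock: 8.85
eef_pos: [0.537, 0.1922, -0.0204]
ee_rot: [-3.132, 0.138, 0.015]
ft_force: [-5.9, 0.8, 0.6]
gripper_width: 0.549
```

Run:
```python
from h import *
tool()
im,d=get_image("wrist");cv2.imwrite("pics/w7.png",im[:,:,::-1])
s,ds=get_image("side");cv2.imwrite("pics/s7.png",cv2.resize(s[180:250,210:300,::-1],None,fx=8,fy=8))
```

```text
t8.85 p [537.  192.2 -20.4] board [-94.7 139.8 -20.4] toolx yaw -0.088 tilt [-0.01   0.007 -1.   ] F [-5.9  0.3  0.6] w 0.549
```

View pics/w7.png

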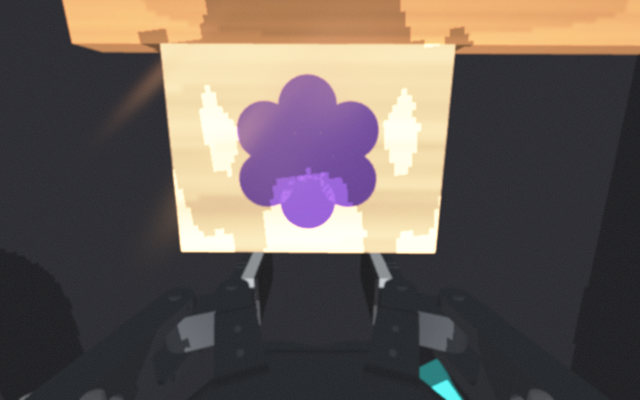

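View pics/s7.png

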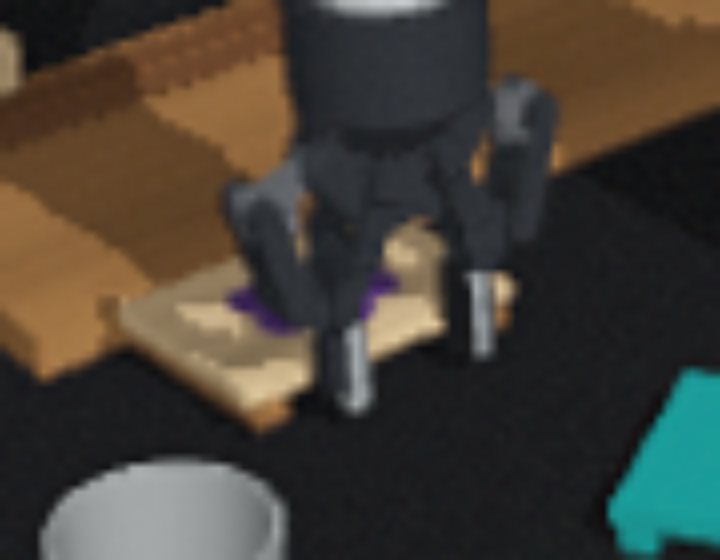

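The far edge has narrowed in the wrist view (now cols 162–455) while the near edge stays locked to the fingertips: the panel is being dragged up. I'll continue.

Call:
jog_arm:
  increments:
    - [[55, 2.2, 0, -4, 0], [55, 2.2, 0, -4, 0], [55, 2.2, 0, -4, 0]]

```text
clock: 9.32
eef_pos: [0.5372, 0.192, -0.0103]
ee_rot: [-3.134, 0.135, 0.033]
ft_force: [-7.4, 2.4, 0.5]
gripper_width: 0.551
```

Run:
```python
from h import *
tool()
im,d=get_image("wrist");cv2.imwrite("pics/w8.png",im[:,:,::-1])
```

```text
t9.32 p [537.2 192.  -10.3] board [-94.4 139.6 -10.3] toolx yaw -0.086 tilt [-0.021  0.005 -1.   ] F [-7.6  1.7  0.5] w 0.551
```

View pics/w8.png

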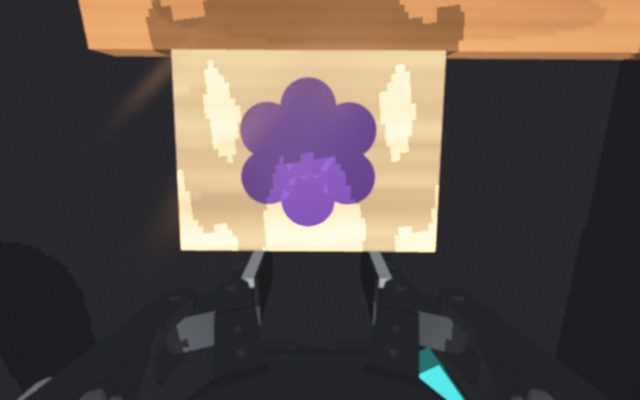

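It's still locked and rising, with the far edge now at cols 172–447.

Call:
jog_arm:
  increments:
    - [[55, 2.2, 0, -5, 0], [55, 2.2, 0, -5, 0], [55, 2.2, 0, -5, 0], [55, 2.2, 0, -5, 0]]

```text
clock: 9.88
eef_pos: [0.541, 0.1915, 0.0088]
ee_rot: [-3.136, 0.133, 0.048]
ft_force: [-4.1, 1.0, 1.1]
gripper_width: 0.549
```

Run:
```python
from h import *
tool()
im,d=get_image("wrist");cv2.imwrite("pics/w9.png",im[:,:,::-1])
```

```text
t9.88 p [541.  191.5   8.8] board [-90.6 139.5   8.8] toolx yaw -0.085 tilt [-0.03   0.003 -1.   ] F [-4.2  0.6  1.1] w 0.549
```

View pics/w9.png

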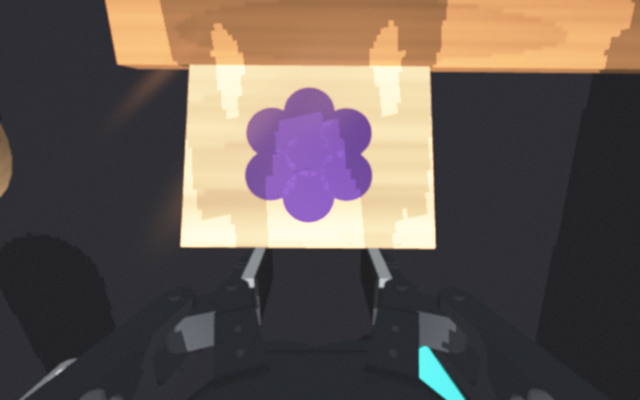

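At about 23° and still locked. The arc now moves forward, so I'm adding x.

Call:
jog_arm:
  increments:
    - [[55, 3.2, 0, -5, 0], [55, 3.4, 0, -5, 0], [55, 3.6, 0, -5, 0]]

```text
clock: 10.3
eef_pos: [0.5476, 0.1908, 0.0237]
ee_rot: [-3.138, 0.131, 0.06]
ft_force: [-6.2, 1.1, 3.1]
gripper_width: 0.549
```

Run:
```python
from h import *
tool()
im,d=get_image("wrist");cv2.imwrite("pics/w10.png",im[:,:,::-1])
```

```text
t10.30 p [547.6 190.8  23.7] board [-84.  139.4  23.7] toolx yaw -0.084 tilt [-0.038  0.002 -0.999] F [-6.3  0.5  3.1] w 0.549
```

View pics/w10.png

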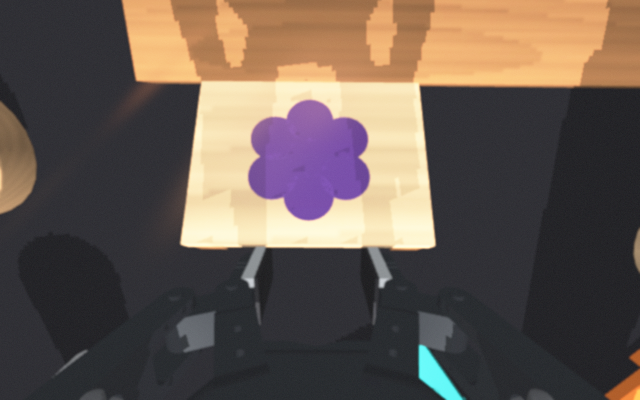

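Call:
jog_arm:
  increments:
    - [[55, 4.8, 0, -5, 0], [55, 5.2, 0, -4.5, 0], [55, 5.5, 0, -4, 0]]

```text
clock: 10.72
eef_pos: [0.5573, 0.1899, 0.0376]
ee_rot: [3.135, -0.129, -0.078]
ft_force: [-12.1, -0.2, 9.2]
gripper_width: 0.548
```

Run:
```python
from h import *
tool()
im,d=get_image("wrist");cv2.imwrite("pics/w11.png",im[:,:,::-1])
s,ds=get_image("side");cv2.imwrite("pics/s11.png",cv2.resize(s[150:250,200:300,::-1],None,fx=6,fy=6))
```

```text
t10.72 p [557.3 189.9  37.6] board [-74.3 139.3  37.6] toolx yaw -0.083 tilt [-0.05  -0.001 -0.999] F [-12.1  -1.3   9.2] w 0.548
```

View pics/w11.png

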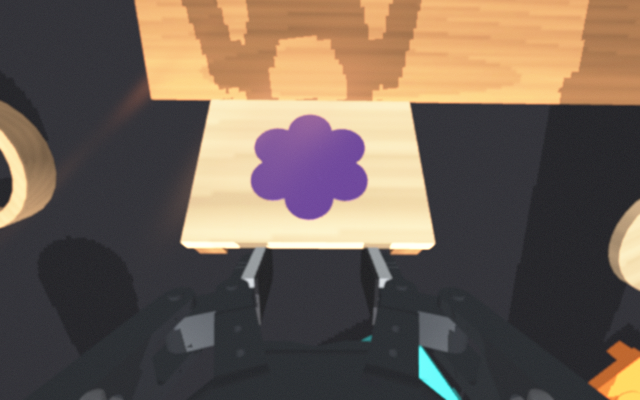

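View pics/s11.png

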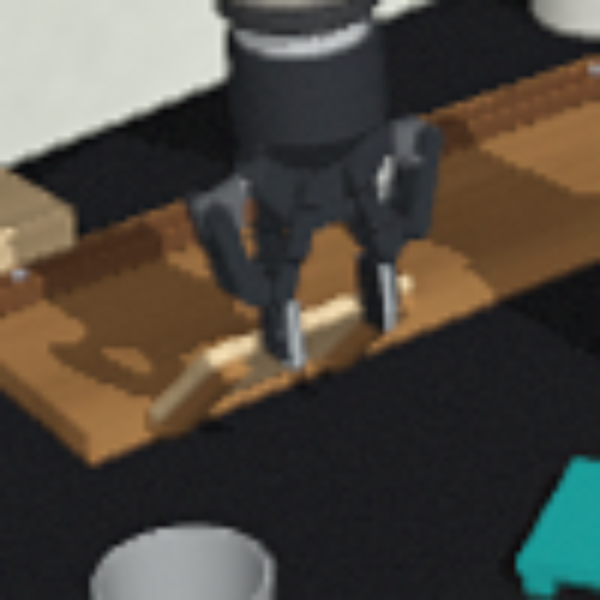

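About 50° now: the underside's cleats are visible at (210,250) and (405,252), and the fingers sit between them under the plate edge. I'll push on over.

Call:
jog_arm:
  increments:
    - [[55, 4, 0, -4, 0], [55, 5, 0, -3.5, 0], [55, 5, 0, -3, 0], [55, 5.5, 0, -2.5, 0]]

```text
clock: 11.32
eef_pos: [0.5802, 0.1878, 0.0516]
ee_rot: [3.135, -0.13, -0.072]
ft_force: [0.3, 0.3, 0.3]
gripper_width: 0.554
```

Run:
```python
from h import *
tool()
im,d=get_image("wrist");cv2.imwrite("pics/w12.png",im[:,:,::-1])
s,ds=get_image("side");cv2.imwrite("pics/s12.png",cv2.resize(s[150:250,200:300,::-1],None,fx=6,fy=6))
```

```text
t11.32 p [580.2 187.8  51.6] board [-51.3 139.3  51.6] toolx yaw -0.083 tilt [-0.046 -0.001 -0.999] F [0.3 0.3 0.3] w 0.554
```

View pics/w12.png

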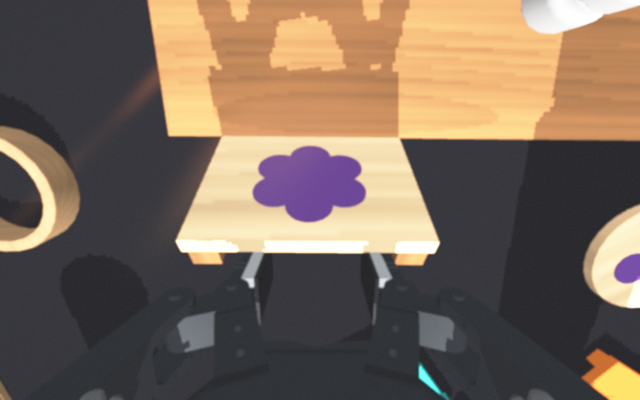

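View pics/s12.png

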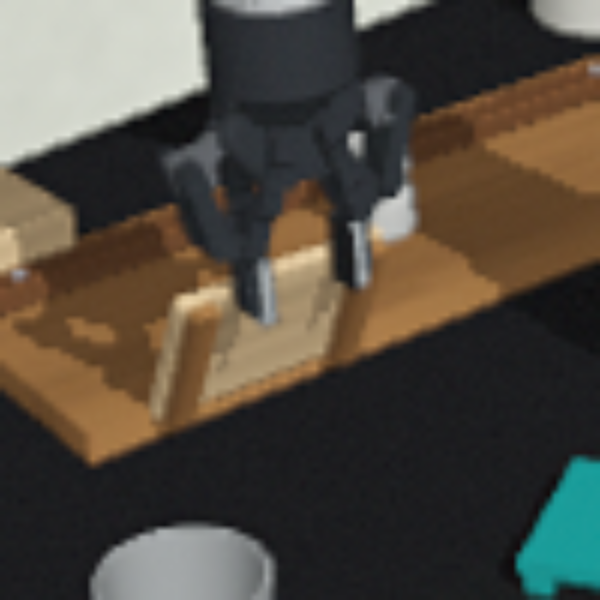

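Around 65°, with the fingers behind the top edge between the cleats. I'll push forward.

Call:
jog_arm:
  increments:
    - [[55, 6, 0, -1.5, 0], [55, 6, 0, -1, 0], [55, 6, 0, 0, 0], [55, 6, 0, 0, 0]]

```text
clock: 11.92
eef_pos: [0.6061, 0.1855, 0.0528]
ee_rot: [3.135, -0.131, -0.072]
ft_force: [-1.0, 0.5, 0.5]
gripper_width: 0.547
```

Run:
```python
from h import *
tool()
s,ds=get_image("side");cv2.imwrite("pics/s13.png",cv2.resize(s[150:250,200:300,::-1],None,fx=6,fy=6))
```

```text
t11.93 p [606.1 185.5  52.8] board [-25.2 139.3  52.8] toolx yaw -0.084 tilt [-0.046 -0.001 -0.999] F [-1.1  0.4  0.5] w 0.547
```

View pics/s13.png

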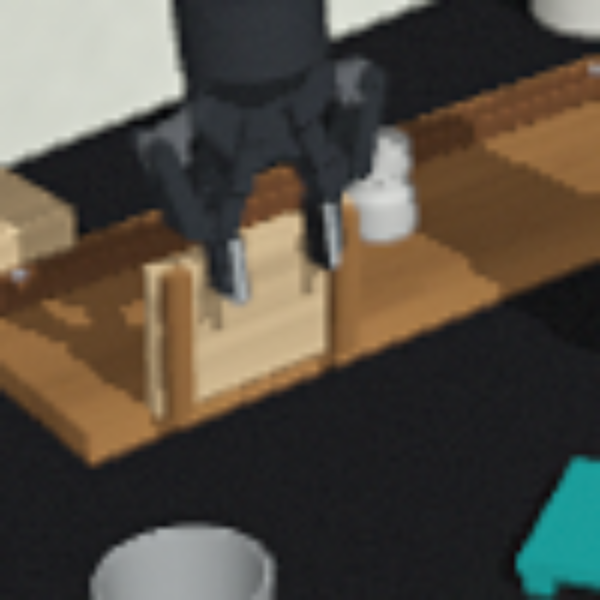

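It's nearly vertical, with its back at cols 145–355. Push on.

Call:
jog_arm:
  increments:
    - [[55, 5, 0, 0, 0], [55, 5, 0, 0, 0], [55, 5, 0, 0, 0], [55, 5, 0, 0, 0]]

```text
clock: 12.48
eef_pos: [0.628, 0.1835, 0.0516]
ee_rot: [3.135, -0.131, -0.071]
ft_force: [0.2, 0.6, -0.6]
gripper_width: 0.551
```

Run:
```python
from h import *
tool()
s,ds=get_image("side");cv2.imwrite("pics/s14.png",cv2.resize(s[150:250,200:300,::-1],None,fx=6,fy=6))
```

```text
t12.47 p [628.  183.5  51.6] board [ -3.3 139.3  51.6] toolx yaw -0.084 tilt [-0.045 -0.001 -0.999] F [ 0.2  0.7 -0.6] w 0.551
```

View pics/s14.png

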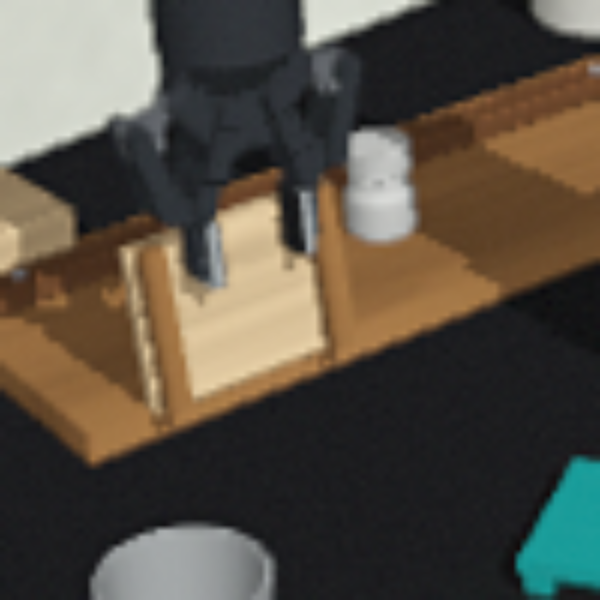

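It's past vertical, leaning about 100°. I'll keep pushing while lowering slightly.

Call:
jog_arm:
  increments:
    - [[55, 5, 0, 1.5, 0], [55, 5, 0, 2, 0], [55, 5, 0, 2, 0], [55, 5, 0, 2.5, 0]]

```text
clock: 13.02
eef_pos: [0.6494, 0.1816, 0.0422]
ee_rot: [3.135, -0.132, -0.07]
ft_force: [0.0, -0.8, 0.4]
gripper_width: 0.544
```

Run:
```python
from h import *
tool()
s,ds=get_image("side");cv2.imwrite("pics/s15.png",cv2.resize(s[150:250,200:300,::-1],None,fx=6,fy=6))
```

```text
t13.03 p [649.4 181.6  42.2] board [ 18.3 139.3  42.2] toolx yaw -0.084 tilt [-0.045 -0.001 -0.999] F [ 0.1 -0.8  0.4] w 0.544
```

View pics/s15.png

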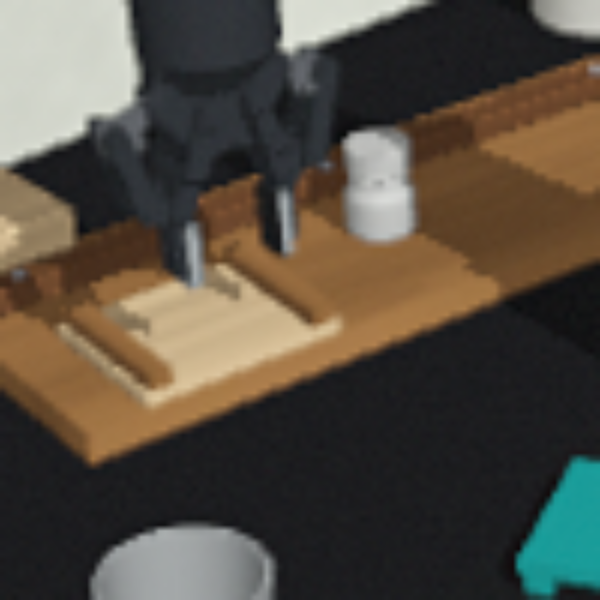

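The panel has fallen over and lies cleats up on the board, near edge along (150,400)–(340,320). I'll back off and measure.

Call:
jog_arm:
  increments:
    - [[55, 0, 0, -30, 0], [55, -30, 0, -10, 0], [55, -40, 0, 0, 0], [55, -40, 0, 0, 0], [55, 0, 0, 0, 0]]

```text
clock: 13.7
eef_pos: [0.5396, 0.1908, 0.087]
ee_rot: [3.135, -0.133, -0.071]
ft_force: [1.1, -0.4, -0.8]
gripper_width: 0.549
```

Run:
```python
from h import *
tool()
im,d=get_image("wrist");c=get_calibration("wrist");cv2.imwrite("pics/w16.png",im[:,:,::-1]);np.savez("pics/w16.npz",im=im,d=d,**c)
t,d=get_image("top");cv2.imwrite("pics/t16.png",cv2.resize(t[70:220,140:340,::-1],None,fx=4,fy=4))
```

```text
t13.70 p [539.6 190.8  87. ] board [-92.  138.6  87. ] toolx yaw -0.085 tilt [-0.045 -0.001 -0.999] F [ 1.1 -0.3 -0.8] w 0.549
```

View pics/w16.png

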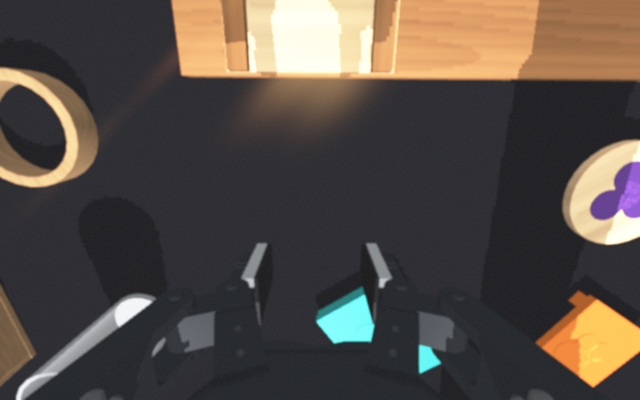

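View pics/t16.png

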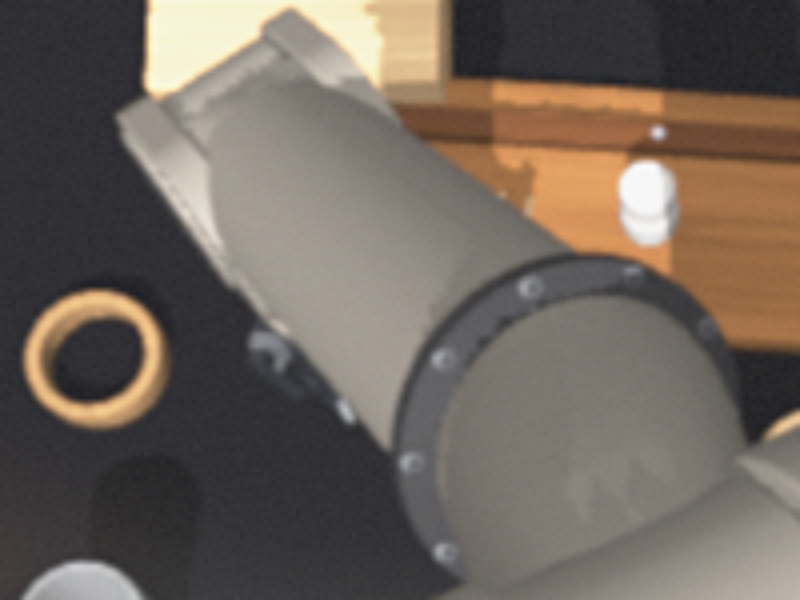

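The panel lies square on the board, its near edge at row 72 (cols 228–393) just inside the board edge at row 77. I'll lower the tips to about 20 mm and slide it the remaining ~37 mm.

Call:
jog_arm:
  increments:
    - [[55, 0, 0, 50, 0], [55, 0, 0, 35, 0], [55, 0, 0, 9, 0], [55, 0, 0, 0, 0]]

```text
clock: 14.3
eef_pos: [0.5466, 0.1899, -0.0079]
ee_rot: [-3.138, 0.145, 0.056]
ft_force: [0.7, -0.2, -0.6]
gripper_width: 0.552
```

Run:
```python
from h import *
tool()
f=np.load("pics/w16.npz");c={k:f[k] for k in("mtx","R","t")}
w=ray("wrist",[[228,73],[393,73]],.022,c);print("near edge",(w-O)@B*1000)
w=ray("wrist",[[200,77],[450,78]],.018,c);print("board edge",(w-O)@B*1000)
```

```text
t14.30 p [546.6 189.9  -7.9] board [-84.9 138.3  -7.9] toolx yaw -0.092 tilt [-0.036  0.002 -0.999] F [ 0.7 -0.1 -0.6] w 0.552
near edge [[  9.83085794 202.16391139  22.        ]
 [ 10.18651441  82.17028338  22.        ]]
board edge [[  7.39428192 224.28233053  18.        ]
 [  7.25289722  38.40361185  18.        ]]
```

Call:
jog_arm:
  increments:
    - [[55, 30, 0, 1, 0], [55, 30, 0, 1.5, 0], [55, 10, 0, 1, 0], [55, 0, 0, 0, 0]]

```text
clock: 14.8
eef_pos: [0.6215, 0.1844, -0.0089]
ee_rot: [-3.135, 0.146, 0.046]
ft_force: [0.1, 0.4, -0.1]
gripper_width: 0.55
```

Run:
```python
from h import *
tool()
im,d=get_image("wrist");cv2.imwrite("pics/w17.png",im[:,:,::-1])
```

```text
t14.80 p [621.5 184.4  -8.9] board [ -9.8 139.6  -8.9] toolx yaw -0.093 tilt [-0.029  0.004 -1.   ] F [ 0.   0.4 -0.1] w 0.55
```

View pics/w17.png

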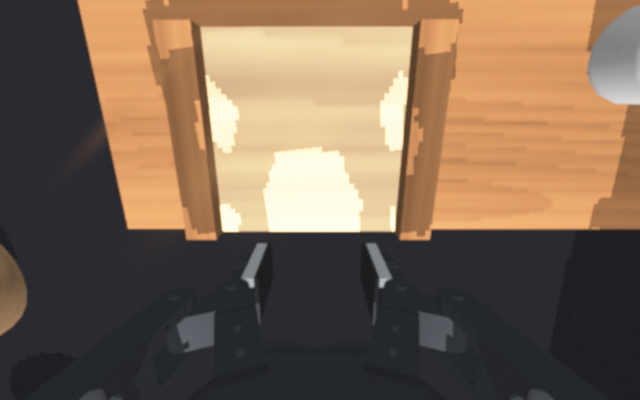

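Fingers are just short of the near edge (row 232), centred between the cleats, tips below the plate's top. Sliding the panel now.

Call:
jog_arm:
  increments:
    - [[55, 5, 0, 1, 0], [55, 6, 0, 0, 0], [55, 6, 0, 0, 0], [55, 6, 0, 0, 0]]

```text
clock: 15.35
eef_pos: [0.6424, 0.1833, -0.0101]
ee_rot: [-3.136, 0.141, 0.05]
ft_force: [-0.5, 0.2, 0.3]
gripper_width: 0.551
```

Call:
jog_arm:
  increments:
    - [[55, 6, 0, 0, 0], [55, 6, 0, 0, 0], [55, 5, 0, 0, 0], [55, 3, 0, 0, 0]]

```text
clock: 15.85
eef_pos: [0.6639, 0.1813, -0.011]
ee_rot: [-3.136, 0.142, 0.051]
ft_force: [0.1, 0.4, 1.3]
gripper_width: 0.55
```

Run:
```python
from h import *
tool()
im,d=get_image("wrist");cv2.imwrite("pics/w18.png",im[:,:,::-1])
```

```text
t15.85 p [663.9 181.3 -11. ] board [ 32.7 140.3 -11. ] toolx yaw -0.09 tilt [-0.032  0.004 -0.999] F [0.1 0.4 1.3] w 0.55
```

View pics/w18.png

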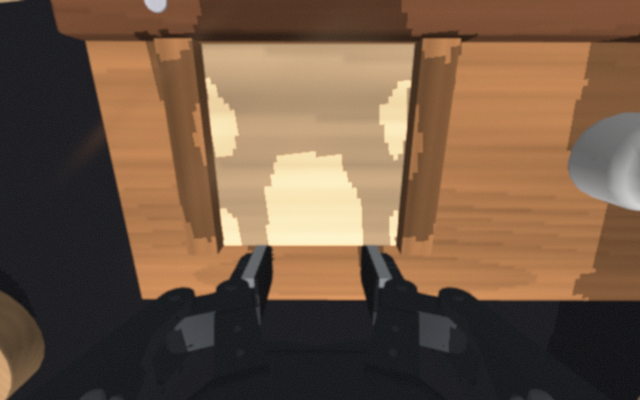

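The far edge is a pixel or two from the batten (row 40), and everything is square. Small final presses next.

Call:
jog_arm:
  increments:
    - [[55, 2, 0, -0.3, 0], [55, 1.5, 0, 0, 0], [55, 1.5, 0, 0, 0]]

```text
clock: 16.27
eef_pos: [0.6657, 0.1813, -0.0112]
ee_rot: [-3.137, 0.141, 0.061]
ft_force: [-5.7, -1.5, 5.3]
gripper_width: 0.55
```

The panel is firm against the batten at about 6 N. Backing off straight.

Call:
jog_arm:
  increments:
    - [[55, -5, 0, -0.5, 0], [55, -25, 0, 0, 0], [55, -40, 0, -20, 0], [55, -30, 0, -40, 0], [55, 0, 0, -60, 0], [55, 0, 0, -60, 0], [55, 0, 0, 0, 0]]

```text
clock: 17.15
eef_pos: [0.571, 0.1896, 0.1785]
ee_rot: [-3.136, 0.14, 0.049]
ft_force: [0.4, 0.1, -0.8]
gripper_width: 0.554
```

Run:
```python
from h import *
tool()
s,ds=get_image("side");cv2.imwrite("pics/s19.png",cv2.resize(s[140:260,170:340,::-1],None,fx=4.5,fy=4.5))
im,d=get_image("wrist");cv2.imwrite("pics/w19.png",im[:,:,::-1])
```

```text
t17.15 p [571.  189.6 178.5] board [-60.5 140.3 178.5] toolx yaw -0.089 tilt [-0.031  0.003 -1.   ] F [ 0.4  0.2 -0.8] w 0.554
```

View pics/s19.png

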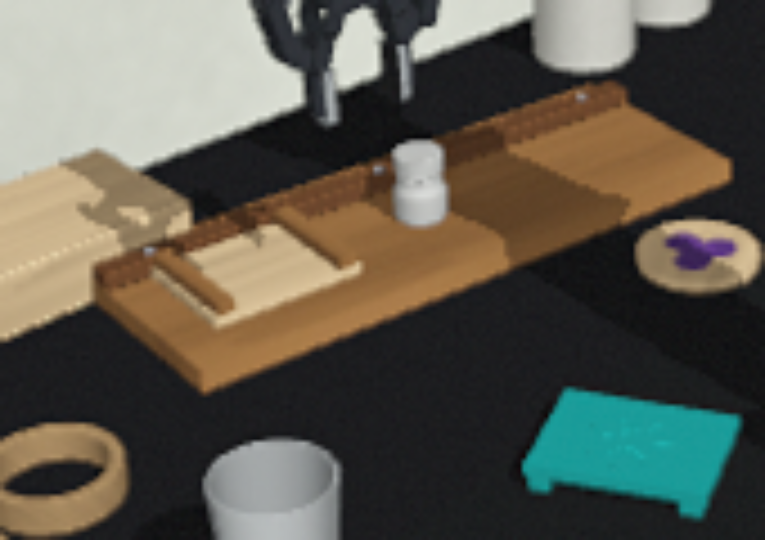

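View pics/w19.png

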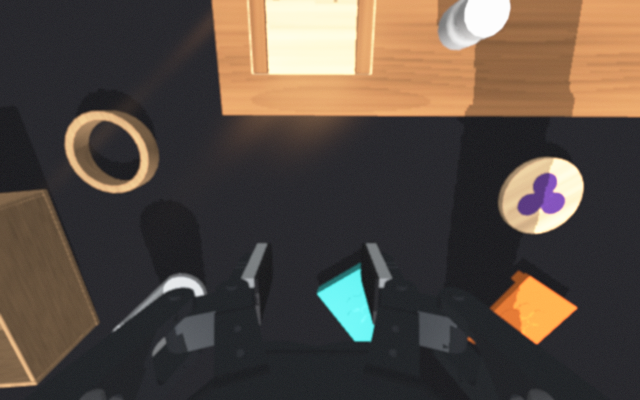

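Side view: the panel lies flat, cleats up, against the batten from (150,250) to (290,205), with the jar and disc undisturbed. Now a quick numeric check.

Run:
```python
from h import *
im=cv2.imread("pics/w19.png")[:,:,::-1]
def row_edges(u):
    col=im[40:140,u].astype(int).sum(1);g=np.diff(cv2.GaussianBlur(col.astype(np.float32)[:,None],(1,3),0)[:,0]);return g
c=get_calibration("wrist")
a=[];b=[]
for u in list(range(272,350,6)):
    g=row_edges(u);r=40+np.argmin(g[:50]);r2=40+60+np.argmin(g[60:]);a.append([u,r+.5]);b.append([u,r2+.5])
A=(ray("wrist",a,.026)-O)@B*1000;Bd=(ray("wrist",b,.018)-O)@B*1000
print(np.c_[a,b][::3]);print(np.median(A[:,0]),np.median(Bd[:,0]),np.median(A[:,0])-np.median(Bd[:,0]))
print("slopes",np.polyfit(A[:,1],A[:,0],1)[0],np.polyfit(Bd[:,1],Bd[:,0],1)[0])
print("y",(ray("wrist",[[249,74],[374,74]],.026)-O)@B*1000)
```

```text
[[272.   74.5 272.  114.5]
 [290.   74.5 290.  114.5]
 [308.   74.5 308.  114.5]
 [326.   74.5 326.  115.5]
 [344.   74.5 344.  115.5]]
43.095024675609665 4.939519767687357 38.15550490792231
slopes 1.3615400935780776e-07 0.01786835532606793
y [[ 43.54887389 203.93976828  26.        ]
 [ 43.54932592  80.32091824  26.        ]]
```

Run:
```python
from workcell import order,sensors
print(sensors.get_obs()["ft_force"]);print(order.hand_in())
```

```text
[-0.77151091  0.06891664 -0.79790551]
the job is handed in; nothing more can be done
None
```

The panel now lies on the board flower side down, cleats up, with its long edge against the batten. I pushed it square against the board's front edge with two half-open fingertips and dragged the near edge up at about 6–8 N, peaking at 12 N. Then I pushed it past vertical until it fell flat, and slid it back until it pressed the batten at about 6 N. It was never gripped, and I handed in at about 17 s.

**Position:** In the last wrist picture the near edge is about 38 mm behind the board's front edge. That puts the centre at about x = 83 mm, against 85 mm nominal and an allowed 79–91 mm. Its y is about +142 mm, and the angle error is under 0.02 rad.

**Bystanders:** In the last side and wrist pictures the jar, disc, cup and tape roll look undisturbed. The arm never went near the brush and sponge after the first pictures, but I did not check them again or measure how far anything moved.

**Two checks disagreed:**
- **Board edge:** My first estimate of the board's front edge from the top camera was about 5–8 mm short of what touch and the wrist camera showed. I used distances from the edge as seen by the wrist camera and the batten contact instead.
- **Fingertip height:** The half-open fingertips sat about 30 mm behind the tool point, more than the stated 13 mm. I set the height by touching the table.

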